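Clear the marble chips off the carving board

TASK

Start the dust extractor by pressing the three keys on its control box one at a time, the smallest first, then the middle-sized, then the largest. Then pick up the wooden scraper block and sweep all four marble chips off the carving board into the steel pan along its edge, touching the chips with the scraper only and leaving the bust, the mallet, the jar and the pot where they stand. Finally stand the scraper upright on the bench again and let go.

Things in the scene. Friction and masses are not known exactly. Their poses are not given: they have to be found in the camera images.
- board: carving board, fixed: square timber block 300 x 300 mm, dark wooden top 65 mm above the bench. A wooden lip 10 mm wide stands 16 mm above that top along each x edge (top between the lips: x = -140 to +140 mm); its two y edges (y = -150 and +150 mm) are open, level with the top. Origin: centre of its underside, on the bench; axes along its edges, z up.
- pan: open steel chip pan, fixed, 290 mm long (x) x 120 mm wide (y), walls 4 mm; inner floor 16 mm, rim 38 mm above the bench, 27 mm below the board's top. It stands along one of the board's two open edges (left or right, varying), 2 to 3 mm from it and parallel to it. Origin: centre of its underside, on the bench.
- panel: dust extractor's control box, fixed, on the other side of the board from the pan: grey, 200 mm long (x) x 90 mm wide (y) x 45 mm high, three round black push keys in a row on top: middle-sized at x = -60 mm, smallest at x = 0, largest at x = +62 mm. Origin: centre of its underside, on the bench.
- key_small_top (a point): centre of the top face of the smallest key (diameter 22 mm) when up, 63 mm above the bench; it stands 6 mm proud of its round housing
- key_mid_top (a point): centre of the top face of the middle-sized key (diameter 32 mm) when up, 63 mm above the bench; it stands 6 mm proud of its round housing
- key_large_top (a point): centre of the top face of the largest key (diameter 44 mm) when up, 63 mm above the bench; it stands 6 mm proud of its round housing
- key_small (a joint): how far the smallest key is pushed down (m): 0 up, 0.006 fully down (5 N); a spring brings it back; it counts as pressed beyond 0.004 while the other two are up
- key_mid (a joint): how far the middle-sized key is pushed down (m): 0 up, 0.006 fully down (5 N); a spring brings it back; it counts as pressed beyond 0.004 while the other two are up
- key_large (a joint): how far the largest key is pushed down (m): 0 up, 0.006 fully down (5 N); a spring brings it back; it counts as pressed beyond 0.004 while the other two are up
- scraper: wooden scraper block, 0.11 to 0.22 kg, upright on the bench: foot 72 mm long (x) x 34 mm wide (y) x 22 mm high with a steel band; on it, centred, a grip fin 62 mm long (x) x 16 mm thick (y), from 22 to 72 mm height. Take it by the fin across its thickness; the long sides of the foot push the chips. Origin: centre of its underside.
- chip1: loose flat marble chip about 64 x 35 x 15 mm, lying flat on the board at the start. Origin: centre of its underside.
- chip2: loose flat marble chip about 60 x 38 x 17 mm, lying flat on the board at the start. Origin: centre of its underside.
- chip3: loose flat marble chip about 62 x 33 x 14 mm, lying flat on the board at the start. Origin: centre of its underside.
- chip4: loose flat marble chip about 60 x 37 x 16 mm, lying flat on the board at the start. Origin: centre of its underside.
- bust: small unfinished marble bust, loose, standing near the middle of the board: round plinth 64 mm in diameter, nothing wider above it, 103 mm tall. Origin: centre of its underside.
- mallet: carver's round wooden mallet standing on its head on the bench, handle up: 92 mm in diameter, 135 mm tall. Origin: centre of its underside. Bystander.
- jar: white closed jar on the bench, 64 mm in diameter, 85 mm tall. Origin: centre of its underside. Bystander.
- pot: empty open ceramic pot on the bench, 72 mm in diameter, 80 mm tall. Origin: centre of its underside. Bystander.
There are look-alikes about, which are no part of the job. What is shaped like the chip4 but green or red is not meant.

How it is judged:
By the outcome, as a careful person would: the job done as asked, in the order asked, and still so for the second after the job is handed in, with the robot touching nothing.
It also fails if it takes over 72 s, if anything falls off the work surface, if the arm or the gripper's body presses on something with over 40 N, if the wrist force passes 120 N, or if a joint passes its speed limit or range.

ROBOT

A 6-joint arm with a two-finger parallel gripper is mounted at the origin on the work surface. World frame = base frame: x ahead of the robot, y to its left, z up, the work surface at z = 0. Lengths are in mm, angles in rad, forces in N, time in s.
With the tool pointing down it reaches from about 350 to 775 mm from the base axis. Payload 7.3 kg.
Tool frame: the origin (TCP) lies midway between the tips of the shut fingers; the grasp point (between the pads) lies 19 mm behind it; z points along the fingers, x is the direction in which the jaws open and shut, and the axes are right-handed (so a half turn about z gives the same grasp; the last joint's range is limited). The gripper opens to 92 mm and grips with 3 to 60 N. Pads are 19 mm wide; open, the fingers measure 130 mm over their backs; the gripper's body (75 mm by 190 mm) begins 47 mm behind the grasp point.
Start: joints at [1.101, 0.342, 1.524, -0, 1.275, -0.146], TCP at [167.026, 497.742, 226.741] pointing down, gripper open.
Joint ranges: [-2.53, 2.53], [-0.77, 2.02], [0.04, 2.7], [-1, 4.14], [0.28, 2.66], [-3.11, 3.11]. Speed limits (rad/s): [2.57, 2.57, 3.14, 3.14, 3.14, 3.14].

INTERFACE

Orientations are given as [roll, pitch, yaw] about the fixed x, y, z axes, in that order (R = Rz(yaw) Ry(pitch) Rx(roll)).
In Python, from plant import bot gives the robot as it stands.
- The arm moves only by the shell command python3 -m pendant 'ROWS' [OPENING]. ROWS is JSON, a list of rows, each an object with "linear": the shift along the world's x, y, z in mm, a list of three; "twist": the turn about the world's z in degrees. In form: [{"linear": [x, y, z], "twist": twist}, ...]. A call has 1 to 20 rows; each row is the pose to reach, as a shift and turn from the pose commanded when the call began; what a row does not reach only later rows make up. A row lasts 1/8 s, in which the tool goes at most 62.5 mm and 10.7 degrees, less where a joint would pass 70% of its speed; a pose out of reach is approached as far as the arm can. A call with a gripper value outside its range is refused whole. OPENING is the closure in counts, from 0 (fully open) to 255 (shut), set as the call begins (- or left out, the last holds). The fingers move at their own pace and stop on an object; the grip force is fixed at half the most. Time passes only in rows, so rows that repeat a pose let the fingers close. It gives the time, the measured TCP pose, the force and the opening at its end, in the units of the state.
- bot.get_obs(): the state, without advancing time (a new reading comes with each control period).
- bot.capture(name): name is "side" or "top" or "wrist"; returns a dict with "frame" (480x640x3 uint8, blue, green, red), "z_map" (480x640 float32, mm along the optical axis (not along the pixel's ray), 0 where there is no reading), "fx", "fy", "cx", "cy" (pixels), "rvec" (rotation vector, rad) and "tvec" (3), from world to camera coordinates, as OpenCV has them. Camera axes: x right, y down, z forward; pixel columns grow to the right and rows downward; lengths in mm; the calibration is good to about 2 mm. A picture is of the moment at which its call begins.
- bot.close_job(): hands the job in, once; it reports no verdict.
The state is a dict: "time": time; "joint_positions": joint angles; "dq": joint speeds; "tau": joint torques, N m; "tool_pos": TCP position; "tcp_rot": TCP orientation; "contact_force": force on the tool from outside, world axes, zero at the start; "moment": the same for the moment, N m; "grip_width": finger opening in mm.
Only numpy, scipy, OpenCV 4.12 (cv2) and the standard library are available. Lean on these libraries where they do the work, as an engineer would, in place of code of your own. Each camera call takes 0.05 s, during which the arm holds its last target. There are 200 camera calls.

## Working session

There is one attempt and no reset: what is moved stays moved. The work goes in short steps, Python scripts to look and compute and a shell command to move; the robot and the scene stay as the last step left them, time stands still between calls to the robot, and variables do not carry over. Pictures are saved under pics/ and viewed, about 8 in all and at most 12, crops included, and the job is handed in when it is done.

```bash
ls; mkdir -p pics; cat > h.py <<'E'
import numpy as np, cv2
from plant import bot
def cap(n):
    c=bot.capture(n); c['R']=cv2.Rodrigues(np.array(c['rvec'],float))[0]; c['t']=np.array(c['tvec'],float).ravel(); return c
def cloud(c):
    z=c['z_map'].astype(float); v,u=np.mgrid[:z.shape[0],:z.shape[1]]
    P=np.stack([(u-c['cx'])/c['fx']*z,(v-c['cy'])/c['fy']*z,z],-1)
    W=(P-c['t'])@c['R']; W[z==0]=np.nan; return W
E
python3 - <<'E'
from h import *
o=bot.get_obs(); print({k:np.round(v,3).tolist() for k,v in o.items()})
for n in ['top','side']:
    c=cap(n); cv2.imwrite(f'pics/{n}0.png',c['frame']); np.save(f'{n}0.npy',cloud(c)); print(n,(-c['R'].T@c['t']).round(), c['fx'])
E
```

```text
pics
{'time': 0.0, 'joint_positions': [1.101, 0.343, 1.525, 0.0, 1.275, -0.146], 'dq': [0.001, -0.001, -0.0, 0.001, 0.001, 0.001], 'tau': [-0.002, -43.123, -24.422, 0.071, 0.056, -0.0], 'tool_pos': [166.846, 497.372, 226.075], 'tcp_rot': [-3.141, 0.001, 1.247], 'contact_force': [-0.064, 0.033, 0.56], 'moment': [-0.023, 0.011, -0.009], 'grip_width': 91.364}
top [ 384.   -4. 1220.] 533.4842610812282
side [ 295. -557.  690.] 444.4996246093217
```

View pics/top0.png

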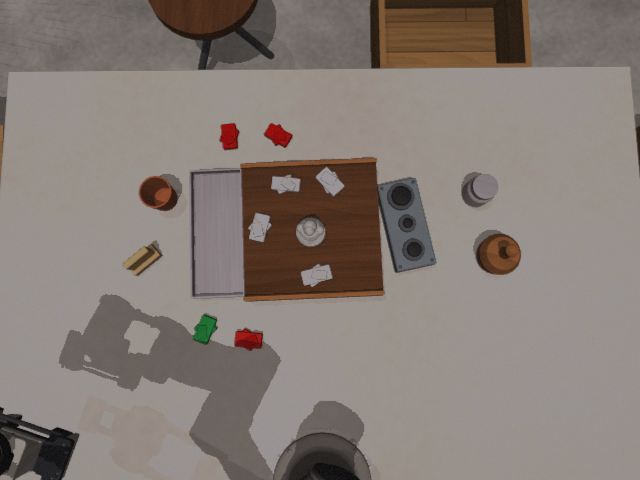

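View pics/side0.png

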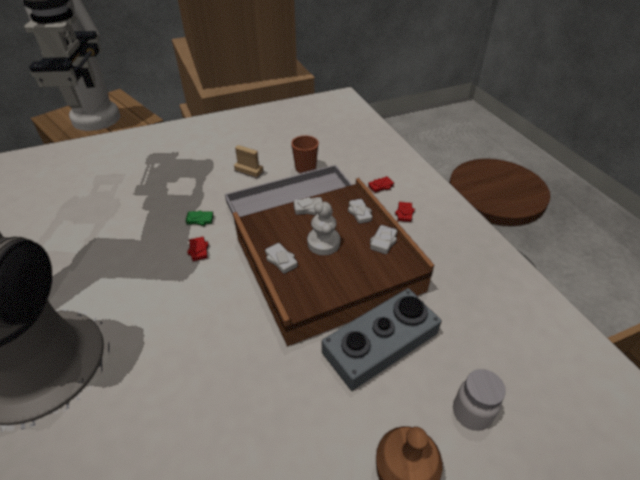

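The top view shows the pan on the left (+y) at (218,232) and the panel at (407,224). Its keys are large (400,196), small (407,223) and mid (414,250). The white chips are at (286,184), (330,181), (260,228) and (317,275), the bust at (311,232), and the scraper at (142,259). The look-alikes are red at (230,136), (278,135) and (249,340), and green at (206,328). They all lie on the bench and are not wanted. Next I measure positions.

```bash
python3 - <<'E'
from h import *
W=np.load('top0.npy'); img=cv2.imread('pics/top0.png')
def comp(name,box,zlo,zhi,extra=None):
    u0,v0,u1,v1=box; m=np.zeros(W.shape[:2],bool); m[v0:v1,u0:u1]=1
    m&=(W[...,2]>zlo)&(W[...,2]<zhi)
    if extra is not None:m&=extra
    p=W[m]; r=cv2.minAreaRect(p[:,:2].astype(np.float32))
    print(name,m.sum(),'mean',p.mean(0).round(1),'rect c',np.round(r[0],1),'size',np.round(r[1],1),'ang',round(r[2],1),'z99',np.percentile(p[:,2],98).round(1))
white=img.min(2)>110
comp('board',(230,150,395,310),55,90)
comp('lip+x',(230,150,395,175),74,90); comp('lip-x',(230,285,395,310),74,90)
for i,b in enumerate([(268,170,303,198),(312,163,348,200),(245,208,274,246),(298,260,336,290)]): comp('chip%d'%i,b,71,95,white)
comp('bust',(290,212,333,252),72,180)
comp('panel',(375,170,445,280),38,80)
comp('pan',(185,160,240,305),28,50)
comp('scrap',(115,235,170,285),10,90); comp('scrapfin',(115,235,170,285),55,90)
comp('pot',(130,165,185,220),20,95); comp('jar',(455,165,510,215),20,100);comp('mallet',(470,225,530,280),20,150)
dark=img.max(2)<45
for n,(u,v) in dict(large=(400,196),small=(407,223),mid=(414,250)).items():
    comp(n,(u-14,v-14,u+15,v+15),56,75); comp(n+'dark',(u-14,v-14,u+15,v+15),50,75,dark)
c=cv2.resize(img[225:290,110:180],None,fx=5,fy=5,interpolation=cv2.INTER_CUBIC);d=cv2.resize(img[155:305,235:450],None,fx=3,fy=3,interpolation=cv2.INTER_CUBIC)
o=np.zeros((450+0,645,3),np.uint8);o[:]=d; o2=np.zeros((450,800,3),np.uint8);o2[:,:645]=o;o2[:325//2,645:645+155]=cv2.resize(c,(155,162))
cv2.imwrite('pics/crop1.png',o2)
E
```

```text
board 18458 mean [549.2  19.6  67.7] rect c [550.8   1.5] size [300.4 339.6] ang 2.0 z99 84.2
lip+x 759 mean [691.8  22.   80.2] rect c [682.7  24.9] size [ 34.9 299.5] ang 2.1 z99 85.5
lip-x 678 mean [405.3  17.3  80.2] rect c [413.9  16.8] size [ 27.7 298.9] ang 2.0 z99 84.5
chip0 377 mean [648.6  76.   79.2] rect c [649.5  76.1] size [37.1 62.3] ang 3.7 z99 85.5
chip1 422 mean [652.1 -21.   82.4] rect c [653.3 -21.8] size [59.3 39.6] ang 36.1 z99 89.1
chip2 417 mean [552.7 132.2  81.5] rect c [552.7 133. ] size [41.1 59.9] ang 66.2 z99 87.2
chip3 449 mean [448.7  10.1  80.3] rect c [449.3  10.1] size [38.5 64.4] ang 22.2 z99 86.1
bust 677 mean [535.4  21.1 121.2] rect c [540.9  21.9] size [61.3 60.5] ang 0.3 z99 169.6
panel 4047 mean [ 556.5 -181.9   51.6] rect c [ 558.8 -187.5] size [135.7 242.2] ang 88.7 z99 69.1
pan 615 mean [557.6 269.1  36.3] rect c [549.  237.9] size [292.5 114.6] ang 1.0 z99 42.1
scrap 620 mean [488.1 395.6  45.4] rect c [489.9 395.3] size [35.3 82.5] ang 50.4 z99 74.8
scrapfin 269 mean [489.6 399.6  69.5] rect c [490.4 401.6] size [18.4 63.1] ang 41.3 z99 
[... 167 characters left out ...]
7] ang 75.4 z99 88.5
mallet 1423 mean [ 490.  -383.8   72.7] rect c [ 492.6 -392.7] size [88.7 91.2] ang 0.6 z99 130.5
large 451 mean [ 622.6 -177.3   63.7] rect c [ 622.9 -178.1] size [56.7 56.5] ang 53.4 z99 70.7
largedark 312 mean [ 622.4 -178.1   66.2] rect c [ 622.2 -178.3] size [43.  42.9] ang 77.4 z99 70.9
small 153 mean [ 561.8 -190.2   61.9] rect c [ 565.5 -185.7] size [48.7 35.1] ang 57.7 z99 69.3
smalldark 79 mean [ 562.2 -191.2   65.4] rect c [ 562.  -191.3] size [20.6 20.6] ang 80.2 z99 69.6
mid 284 mean [ 503.3 -202.    62.5] rect c [ 504.4 -202.8] size [44.1 44.4] ang 89.2 z99 69.5
middark 169 mean [ 504.  -203.3   65.4] rect c [ 504.  -203.6] size [31.8 31. ] ang 0.5 z99 69.8
```

View pics/crop1.png

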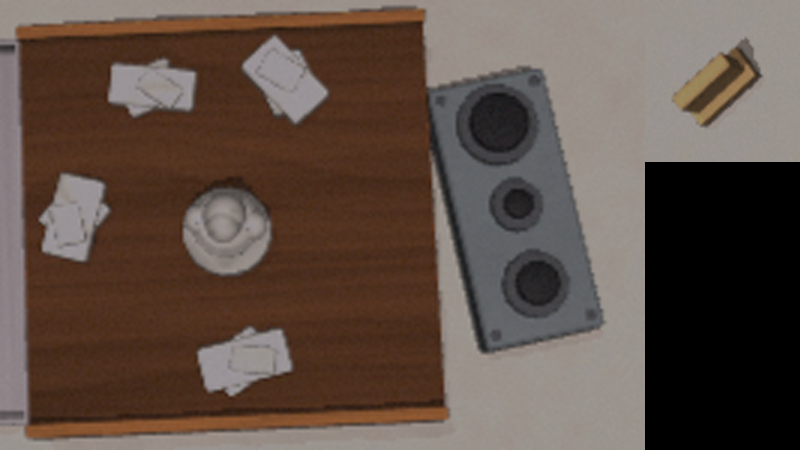

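```bash
python3 -m pendant '[{"linear":[395,-689,0],"twist":0},{"linear":[395,-689,0],"twist":0},{"linear":[395,-689,0],"twist":0},{"linear":[395,-689,0],"twist":0},{"linear":[395,-689,0],"twist":0},{"linear":[395,-689,0],"twist":0},{"linear":[395,-689,0],"twist":0},{"linear":[395,-689,0],"twist":0},{"linear":[395,-689,0],"twist":0},{"linear":[395,-689,0],"twist":0},{"linear":[395,-689,0],"twist":0},{"linear":[395,-689,0],"twist":0},{"linear":[395,-689,0],"twist":0},{"linear":[395,-689,0],"twist":0},{"linear":[395,-689,-50],"twist":0},{"linear":[395,-689,-100],"twist":0},{"linear":[395,-689,-145],"twist":0},{"linear":[395,-689,-145],"twist":0},{"linear":[395,-689,-145],"twist":0}]' 255
```

```text
time: 2.48
tool_pos: [562.9, -191.1, 83.6]
tcp_rot: [3.139, 0.0, 1.248]
contact_force: [0.4, -0.0, -0.2]
grip_width: 0.6
```

```bash
python3 -m pendant '[{"linear":[0,0,-12],"twist":0},{"linear":[0,0,-18],"twist":0},{"linear":[0,0,-21],"twist":0},{"linear":[0,0,-23.5],"twist":0},{"linear":[0,0,-23.5],"twist":0},{"linear":[0,0,-23.5],"twist":0}]'
```

```text
time: 3.22
tool_pos: [562.7, -191.4, 61.0]
tcp_rot: [3.139, 0.0, 1.247]
contact_force: [-4.7, 3.0, 18.5]
grip_width: 0.4
```

```bash
python3 -m pendant '[{"linear":[0,0,1],"twist":0},{"linear":[0,0,1],"twist":0},{"linear":[0,0,1],"twist":0}]'; python3 - <<'E'
from h import *
c=cap('side'); cv2.imwrite('pics/side1.png',cv2.resize(c['frame'][240:400,290:470],None,fx=4,fy=3.75,interpolation=cv2.INTER_CUBIC))
E
```

```text
time: 3.6
tool_pos: [562.7, -191.4, 61.2]
tcp_rot: [3.139, 0.0, 1.247]
contact_force: [-2.9, 1.1, 12.1]
grip_width: 0.8
```

View pics/side1.png

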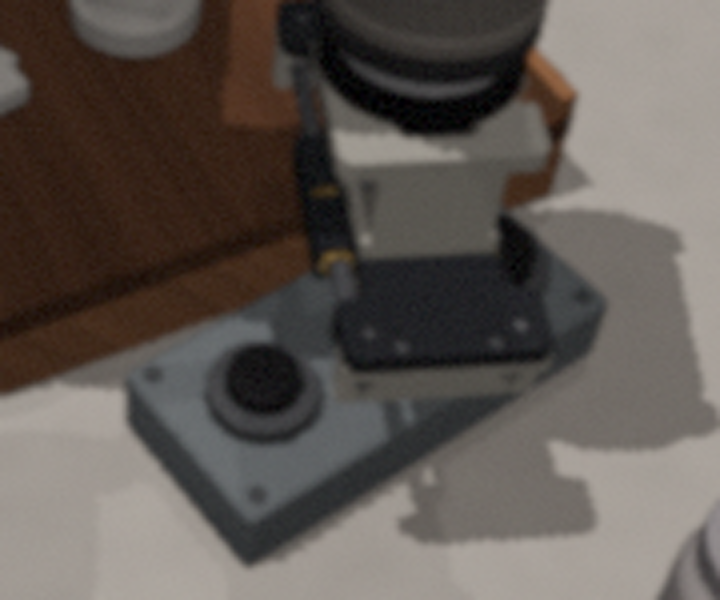

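```bash
for i in 1 2 3 4 5 6 7 8; do python3 -m pendant '[{"linear":[0,0,1],"twist":0},{"linear":[0,0,1],"twist":0}]' | egrep 'pos|force'; done; python3 - <<'E'
import numpy as np
W=np.load('top0.npy')
for n,(u,v) in dict(bench1=(460,330),bench2=(100,120),bench3=(420,130),board=(290,260),board2=(360,220),panfloor=(215,230),panel=(400,262)).items(): print(n,np.nanmedian(W[v-4:v+5,u-4:u+5].reshape(-1,3),0).round(1))
E
```

```text
tool_pos: [562.6, -191.4, 61.2]
contact_force: [0.1, 1.3, 8.5]
tool_pos: [562.5, -191.4, 61.7]
contact_force: [1.0, 0.4, 4.4]
tool_pos: [562.5, -191.4, 62.5]
contact_force: [2.6, 0.8, 4.1]
tool_pos: [562.2, -191.4, 63.3]
contact_force: [3.8, -0.4, 3.1]
tool_pos: [562.0, -191.4, 64.2]
contact_force: [2.3, -0.8, 2.8]
tool_pos: [561.8, -191.3, 65.1]
contact_force: [1.1, -1.3, 2.1]
tool_pos: [561.7, -191.3, 66.1]
contact_force: [1.0, -0.6, 1.9]
tool_pos: [561.7, -191.2, 67.1]
contact_force: [-0.3, -0.7, 2.4]
bench1 [ 3.262e+02 -3.126e+02  2.000e-01]
bench2 [8.249e+02 5.209e+02 2.000e-01]
bench3 [ 7.939e+02 -2.379e+02  2.000e-01]
board [482.1  66.   65. ]
board2 [568.3 -87.4  65.2]
panfloor [556.4 240.1  16.6]
panel [ 477.2 -175.5   44.4]
```

```bash
python3 -m pendant '[{"linear":[0,0,10],"twist":0},{"linear":[0,0,15],"twist":0},{"linear":[-58,-12,15],"twist":0},{"linear":[-58,-12,15],"twist":0},{"linear":[-58,-12,15],"twist":0}]'; python3 -m pendant '[{"linear":[0,0,-10],"twist":0},{"linear":[0,0,-16],"twist":0},{"linear":[0,0,-19],"twist":0},{"linear":[0,0,-22],"twist":0},{"linear":[0,0,-22],"twist":0},{"linear":[0,0,-22],"twist":0}]' | egrep 'pos|force';  for i in 1 2 3 4 5 6 ; do python3 -m pendant '[{"linear":[0,0,1.5],"twist":0},{"linear":[0,0,1.5],"twist":0}]' | egrep 'pos|force'; done
```

```text
time: 6.28
tool_pos: [504.8, -203.7, 83.0]
tcp_rot: [3.14, 0.0, 1.246]
contact_force: [-0.5, 0.1, 0.9]
grip_width: 0.4
tool_pos: [504.7, -203.1, 61.2]
contact_force: [-0.4, 3.0, 8.0]
tool_pos: [504.6, -203.1, 62.1]
contact_force: [1.6, 3.3, 4.5]
tool_pos: [504.3, -203.4, 63.3]
contact_force: [1.3, 0.3, 2.4]
tool_pos: [504.1, -203.4, 64.8]
contact_force: [1.8, 0.4, 2.6]
tool_pos: [503.9, -203.4, 66.2]
contact_force: [2.6, -0.8, 1.8]
tool_pos: [503.4, -203.0, 67.4]
contact_force: [0.0, -0.2, 0.1]
tool_pos: [503.9, -203.2, 69.2]
contact_force: [1.2, 0.9, -0.0]
```

```bash
python3 -m pendant '[{"linear":[0,0,8],"twist":0},{"linear":[0,0,13],"twist":0},{"linear":[59,12,13],"twist":0},{"linear":[118,25,13],"twist":0},{"linear":[118,25,13],"twist":0},{"linear":[118,25,13],"twist":0}]'; python3 -m pendant '[{"linear":[0,0,-10],"twist":0},{"linear":[0,0,-16],"twist":0},{"linear":[0,0,-19],"twist":0},{"linear":[0,0,-22],"twist":0},{"linear":[0,0,-22],"twist":0},{"linear":[0,0,-22],"twist":0}]' | egrep 'pos|force';  for i in 1 2 3 4 5 6 ; do python3 -m pendant '[{"linear":[0,0,1.5],"twist":0},{"linear":[0,0,1.5],"twist":0}]' | egrep 'pos|force'; done
```

```text
time: 9.28
tool_pos: [621.5, -178.0, 81.9]
tcp_rot: [-3.14, 0.0, 1.248]
contact_force: [0.1, 0.6, 0.4]
grip_width: 0.4
tool_pos: [621.5, -178.6, 61.2]
contact_force: [-4.7, 0.4, 7.4]
tool_pos: [622.0, -178.5, 62.2]
contact_force: [-2.9, -0.3, 4.2]
tool_pos: [622.2, -178.4, 63.4]
contact_force: [-2.6, -1.4, 3.2]
tool_pos: [622.2, -178.4, 64.8]
contact_force: [-1.5, -1.9, 2.8]
tool_pos: [622.3, -178.3, 66.3]
contact_force: [0.2, -1.5, 2.1]
tool_pos: [621.9, -177.9, 67.5]
contact_force: [0.3, 1.2, -0.7]
tool_pos: [622.0, -178.1, 69.2]
contact_force: [-0.4, -0.4, -0.8]
```

```bash
python3 -m pendant '[{"linear":[0,0,60],"twist":0},{"linear":[0,0,120],"twist":0},{"linear":[0,0,160],"twist":0},{"linear":[-132,578,160],"twist":-30},{"linear":[-132,578,160],"twist":-30},{"linear":[-132,578,160],"twist":-30},{"linear":[-132,578,160],"twist":-30},{"linear":[-132,578,160],"twist":-30},{"linear":[-132,578,160],"twist":-30},{"linear":[-132,578,160],"twist":-30},{"linear":[-132,578,160],"twist":-30},{"linear":[-132,578,160],"twist":-30},{"linear":[-132,578,160],"twist":-30},{"linear":[-132,578,160],"twist":-30},{"linear":[-132,578,160],"twist":-30},{"linear":[-132,578,160],"twist":-30}]' 0; python3 - <<'E'
from h import *
c=cap('wrist'); cv2.imwrite('pics/wrist1.png',c['frame']); W=cloud(c); np.save('wrist1.npy',W)
m=(np.hypot(W[...,0]-490,W[...,1]-400)<60)
for lo,hi in[(58,90),(12,90)]:
    p=W[m&(W[...,2]>lo)&(W[...,2]<hi)]; 
    if len(p): print(len(p),p.mean(0).round(1),cv2.minAreaRect(p[:,:2].astype(np.float32)),np.percentile(p[:,2],[5,50,95]).round(1))
E
```

```text
time: 13.52
tool_pos: [490.6, 398.5, 229.4]
tcp_rot: [3.141, -0.0, 0.722]
contact_force: [0.4, -0.5, -0.7]
grip_width: 91.8
1602 [487.3 402.1  71.7] ((488.53021240234375, 400.6020812988281), (15.988443374633789, 62.151336669921875), 40.06821823120117) [69.5 72.  73.2]
3236 [485.7 403.7  47. ] ((488.40966796875, 400.8412170410156), (34.038455963134766, 71.70365905761719), 39.75973892211914) [20.9 51.5 73. ]
```

View pics/wrist1.png

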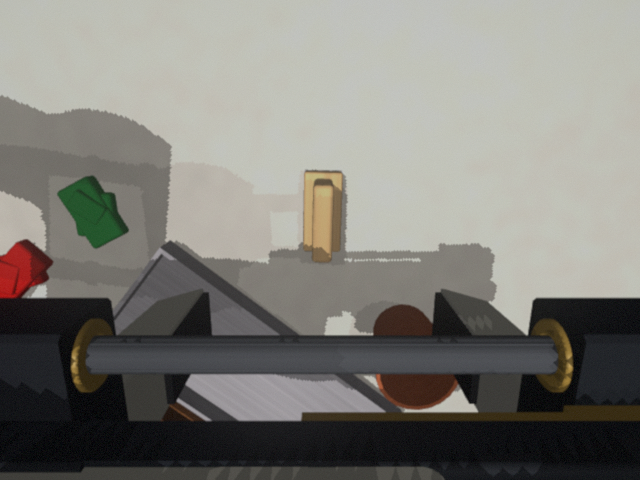

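```bash
python3 -m pendant '[{"linear":[-2,2,-40],"twist":-1.5},{"linear":[-2,2,-90],"twist":-1.5},{"linear":[-2,2,-140],"twist":-1.5},{"linear":[-2,2,-170],"twist":-1.5},{"linear":[-2,2,-181],"twist":-1.5},{"linear":[-2,2,-181],"twist":-1.5},{"linear":[-2,2,-181],"twist":-1.5}]' && python3 -m pendant '[{"linear":[0,0,0],"twist":0},{"linear":[0,0,0],"twist":0},{"linear":[0,0,0],"twist":0},{"linear":[0,0,0],"twist":0},{"linear":[0,0,0],"twist":0},{"linear":[0,0,0],"twist":0}]' 255
```

```text
time: 14.45
tool_pos: [489.1, 402.1, 50.0]
tcp_rot: [3.141, -0.003, 0.697]
contact_force: [-0.4, -0.6, -0.3]
grip_width: 91.8
time: 15.2
tool_pos: [488.0, 401.7, 48.2]
tcp_rot: [3.142, 0.0, 0.697]
contact_force: [0.2, -0.4, -0.1]
grip_width: 36.4
```

```bash
python3 -m pendant '[{"linear":[0,0,0],"twist":0},{"linear":[0,0,0],"twist":0},{"linear":[0,0,0],"twist":0},{"linear":[0,0,0],"twist":0},{"linear":[0,0,0],"twist":0}]'
```

```text
time: 15.82
tool_pos: [488.0, 401.7, 48.2]
tcp_rot: [-3.142, -0.0, 0.697]
contact_force: [-0.2, -0.0, -0.1]
grip_width: 15.7
```

```bash
python3 -m pendant '[{"linear":[0,0,50],"twist":0},{"linear":[0,0,110],"twist":0},{"linear":[10,-50,120],"twist":10},{"linear":[22,-100,120],"twist":20},{"linear":[36,-160,120],"twist":30},{"linear":[50,-215,120],"twist":40},{"linear":[62,-270,120],"twist":50},{"linear":[72,-321,120],"twist":52},{"linear":[72,-321,120],"twist":52},{"linear":[72,-321,120],"twist":52},{"linear":[72,-321,120],"twist":52}]'; python3 - <<'E'
from h import *
W=np.load('top0.npy'); img=cv2.imread('pics/top0.png'); w=img.min(2)>110
s=np.sin(np.radians(2));k=np.cos(np.radians(2))
def uv(p): d=p[:,:2]-[549,20]; return np.c_[d[:,0]*k+d[:,1]*s,-d[:,0]*s+d[:,1]*k]
for n,b,f in[('c0',(268,170,303,198),w),('c1',(312,163,348,200),w),('c2',(245,208,274,246),w),('c3',(298,260,336,290),w),('bust',(290,212,333,252),True),('board',(243,180,380,285),True)]:
    m=np.zeros(w.shape,bool);m[b[1]:b[3],b[0]:b[2]]=1; m&=(W[...,2]>(71 if n!='board' else 60))&f
    q=uv(W[m]);print(n,q.min(0).round(),q.max(0).round())
# board edge extents: rows through mid
m=np.zeros(w.shape,bool);m[180:285,200:400]=1;m&=(W[...,2]>62)&(W[...,2]<68);q=uv(W[m]);print('board v',np.percentile(q[:,1],[.3,99.7]).round())
m=np.zeros(w.shape,bool);m[140:320,250:370]=1;m&=(W[...,2]>77)&(W[...,2]<84);q=uv(W[m]);print('lip u',q[:,0].min().round(),q[:,0].max().round())
c=cap('side');cv2.imwrite('pics/side2.png',c['frame'])
E
```

```text
time: 17.2
tool_pos: [559.7, 82.1, 168.2]
tcp_rot: [-3.141, -0.0, 1.606]
contact_force: [-0.3, -0.2, -1.7]
grip_width: 15.7
c0 [84. 22.] [121.  84.]
c1 [ 71. -74.] [134. -16.]
c2 [-23.  88.] [ 39. 136.]
c3 [-124.  -39.] [-77.  25.]
bust [-39. -28.] [23. 41.]
board [-126. -150.] [117. 151.]
board v [-193.  150.]
lip u -149.0 151.0
```

View pics/side2.png

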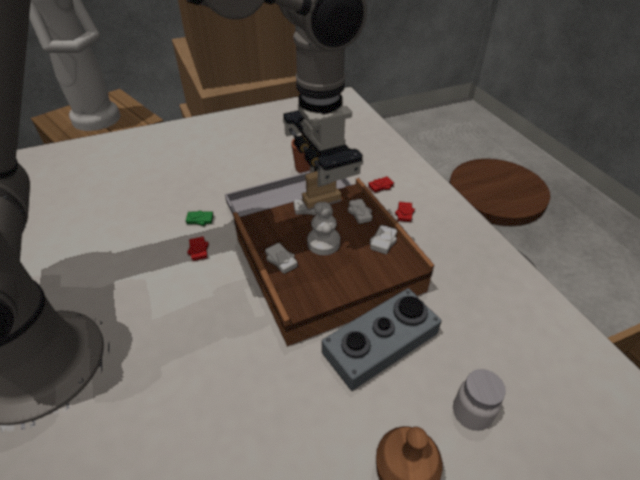

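The side view shows the scraper hovering beyond the bust at (322,195), with the gripper body clear above the bust. I'm going down in the gap between the bust and the front chip.

```bash
python3 -m pendant '[{"linear":[0,0,-15],"twist":0},{"linear":[0,0,-30],"twist":0},{"linear":[0,0,-42],"twist":0},{"linear":[0,0,-50],"twist":0},{"linear":[0,0,-53.5],"twist":0},{"linear":[0,0,-53.5],"twist":0},{"linear":[0,0,-53.5],"twist":0}]'; python3 -m pendant '[{"linear":[0,8,0],"twist":0},{"linear":[-0.5,17,0],"twist":0},{"linear":[-1,27,0],"twist":0},{"linear":[-1,37,0],"twist":0},{"linear":[-1.5,47,0],"twist":0},{"linear":[-2,57,0],"twist":0},{"linear":[-2,67,0],"twist":0},{"linear":[-2.5,77,0],"twist":0},{"linear":[-3,87,0],"twist":0},{"linear":[-3.5,97,0],"twist":0},{"linear":[-3.5,104,0],"twist":0},{"linear":[-3.5,104,0],"twist":0},{"linear":[-3.5,104,0],"twist":0}]'; python3 - <<'E'
from h import *
c=cap('top');cv2.imwrite('pics/top2.png',c['frame']);c=cap('side');cv2.imwrite('pics/mix2.png',np.hstack([cv2.resize(c['frame'][140:340,180:440],(390,300)),cv2.resize(cv2.imread('pics/top2.png')[130:330,130:390],(390,300))]))
E
```

```text
time: 18.12
tool_pos: [560.4, 80.7, 115.2]
tcp_rot: [3.141, -0.0, 1.605]
contact_force: [0.3, -0.0, -1.1]
grip_width: 15.4
time: 19.75
tool_pos: [556.5, 184.6, 114.7]
tcp_rot: [-3.142, 0.0, 1.605]
contact_force: [-0.7, 0.5, -2.0]
grip_width: 15.6
```

View pics/mix2.png

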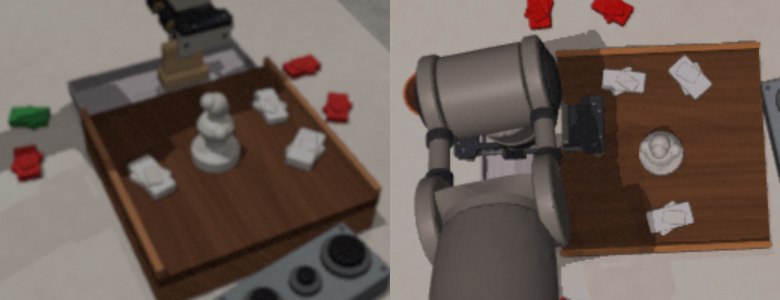

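```bash
python3 -m pendant '[{"linear":[0,0,50],"twist":0},{"linear":[0,0,110],"twist":0},{"linear":[15,-45,115],"twist":0},{"linear":[35,-100,115],"twist":0},{"linear":[55,-155,115],"twist":0},{"linear":[75,-210,115],"twist":0},{"linear":[94,-264,115],"twist":0},{"linear":[94,-264,115],"twist":0},{"linear":[94,-264,115],"twist":0},{"linear":[94,-264,70],"twist":0},{"linear":[94,-264,30],"twist":0},{"linear":[94,-264,8],"twist":0},{"linear":[94,-264,0],"twist":0},{"linear":[94,-264,0],"twist":0},{"linear":[94,-264,0],"twist":0}]'
```

```text
time: 21.72
tool_pos: [651.3, -79.0, 116.3]
tcp_rot: [3.139, 0.001, 1.605]
contact_force: [0.2, -0.1, -0.2]
grip_width: 16.1
```

```bash
python3 -m pendant '[{"linear":[-0.5,12,0],"twist":0},{"linear":[-1,24,0],"twist":0},{"linear":[-1.3,36,0],"twist":0},{"linear":[-1.7,48,0],"twist":0},{"linear":[-2,60,0],"twist":0},{"linear":[-2.5,72,0],"twist":0},{"linear":[-3,84,0],"twist":0},{"linear":[-3.4,96,0],"twist":0},{"linear":[-3.8,108,0],"twist":0},{"linear":[-4.2,120,0],"twist":0},{"linear":[-4.6,132,0],"twist":0},{"linear":[-4.6,132,0],"twist":0}]'; python3 - <<'E'
from h import *
c=cap('top');a=c['frame'];c=cap('side');cv2.imwrite('pics/mix3.png',np.hstack([cv2.resize(c['frame'][140:340,180:440],(390,300)),cv2.resize(a[130:330,130:390],(390,300))]))
E
```

```text
time: 23.22
tool_pos: [645.8, 54.0, 114.7]
tcp_rot: [-3.142, -0.001, 1.606]
contact_force: [-0.1, 0.0, -1.1]
grip_width: 15.9
```

View pics/mix3.png

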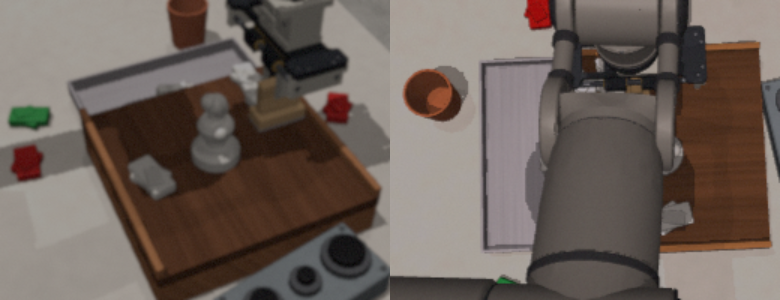

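The chips are moving ahead of the scraper towards the pan at (245,75), and the bust hasn't moved. I'll carry on with this sweep.

```bash
python3 -m pendant '[{"linear":[-0.4,10,0],"twist":0},{"linear":[-0.8,20,0],"twist":0},{"linear":[-1.1,30,0],"twist":0},{"linear":[-1.4,40,0],"twist":0},{"linear":[-1.7,50,0],"twist":0},{"linear":[-2.1,60,0],"twist":0},{"linear":[-2.5,70,0],"twist":0},{"linear":[-2.8,80,0],"twist":0},{"linear":[-3.1,90,0],"twist":0},{"linear":[-3.5,100,0],"twist":0},{"linear":[-3.8,110,0],"twist":0},{"linear":[-4.2,120,0],"twist":0},{"linear":[-4.5,130,0],"twist":0},{"linear":[-4.7,136,0],"twist":0},{"linear":[-4.7,136,0],"twist":0},{"linear":[-4.7,136,0],"twist":0}]'
```

```text
time: 25.32
tool_pos: [641.3, 188.4, 114.7]
tcp_rot: [-3.142, 0.0, 1.605]
contact_force: [0.7, 0.0, -0.7]
grip_width: 15.7
```

```bash
python3 -m pendant '[{"linear":[0,0,50],"twist":0},{"linear":[0,0,110],"twist":0},{"linear":[0,0,150],"twist":0},{"linear":[-37,-48,150],"twist":0},{"linear":[-74,-96,150],"twist":0},{"linear":[-111,-144,150],"twist":0},{"linear":[-148,-192,150],"twist":0},{"linear":[-186,-240,150],"twist":0},{"linear":[-186,-240,150],"twist":0},{"linear":[-186,-240,150],"twist":0},{"linear":[-186,-240,100],"twist":0},{"linear":[-186,-240,50],"twist":0},{"linear":[-186,-240,15],"twist":0},{"linear":[-186,-240,0],"twist":0},{"linear":[-186,-240,0],"twist":0},{"linear":[-186,-240,0],"twist":0}]';  python3 - <<'E'
from h import *
c=cap('top');a=c['frame'];c=cap('side');cv2.imwrite('pics/mix4.png',np.hstack([cv2.resize(c['frame'][140:340,180:440],(390,300)),cv2.resize(a[130:330,130:390],(390,300))]))
E
```

```text
time: 27.32
tool_pos: [456.0, -50.5, 114.7]
tcp_rot: [3.141, -0.0, 1.606]
contact_force: [0.0, -0.5, -1.1]
grip_width: 16.3
```

View pics/mix4.png

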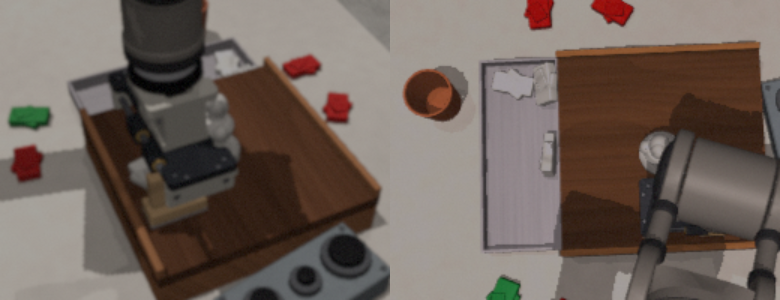

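The mixed view (side left, top right) shows three chips in the pan, at (512,83), (545,83) and (548,153). The last two sit steep against the board side of the pan. The bust is in place, so I sweep the last chip.

```bash
python3 -m pendant '[{"linear":[-0.4,12,0],"twist":0},{"linear":[-0.8,24,0],"twist":0},{"linear":[-1.2,36,0],"twist":0},{"linear":[-1.7,48,0],"twist":0},{"linear":[-2.1,60,0],"twist":0},{"linear":[-2.5,72,0],"twist":0},{"linear":[-2.9,84,0],"twist":0},{"linear":[-3.4,96,0],"twist":0},{"linear":[-3.8,108,0],"twist":0},{"linear":[-4.2,120,0],"twist":0},{"linear":[-4.6,132,0],"twist":0},{"linear":[-5,144,0],"twist":0},{"linear":[-5.4,155,0],"twist":0},{"linear":[-5.8,166,0],"twist":0},{"linear":[-6.2,177,0],"twist":0},{"linear":[-6.6,188,0],"twist":0},{"linear":[-7,199,0],"twist":0},{"linear":[-7.4,210,0],"twist":0},{"linear":[-7.8,222,0],"twist":0},{"linear":[-8,233,0],"twist":0}]'; python3 -m pendant '[{"linear":[0,0,0],"twist":0},{"linear":[0,0,0],"twist":0},{"linear":[0,0,50],"twist":0},{"linear":[0,0,100],"twist":0},{"linear":[0,30,140],"twist":0},{"linear":[0,30,140],"twist":0}]'
```

```text
time: 29.92
tool_pos: [447.2, 182.6, 114.7]
tcp_rot: [-3.142, -0.0, 1.605]
contact_force: [0.6, -0.4, -1.5]
grip_width: 15.9
time: 30.68
tool_pos: [448.7, 212.9, 257.8]
tcp_rot: [3.135, -0.002, 1.606]
contact_force: [-0.1, -0.5, -1.5]
grip_width: 16.1
```

```bash
python3 -m pendant '[{"linear":[10,50,0],"twist":0},{"linear":[20,100,0],"twist":0},{"linear":[28,150,0],"twist":0},{"linear":[32,189,0],"twist":0},{"linear":[32,189,0],"twist":0},{"linear":[32,189,-55],"twist":0},{"linear":[32,189,-110],"twist":0},{"linear":[32,189,-160],"twist":0},{"linear":[32,189,-190],"twist":0},{"linear":[32,189,-201],"twist":0},{"linear":[32,189,-205],"twist":0},{"linear":[32,189,-206],"twist":0},{"linear":[32,189,-206],"twist":0},{"linear":[32,189,-206],"twist":0}]'; python3 - <<'E'
from h import *
W=cloud(cap('top')); c=cap('top'); a=c['frame']; s=cap('side')['frame']
cv2.imwrite('pics/mix5.png',np.hstack([cv2.resize(s[110:310,180:440],(390,300)),cv2.resize(a[150:310,180:388],(390,300),interpolation=cv2.INTER_CUBIC)]))
k=W[165:300,195:238]; m=k[...,2]>26
n,l,st,ce=cv2.connectedComponentsWithStats(m.astype(np.uint8))
for i in range(1,n):
    if st[i,4]>30: p=k[l==i]; print(st[i],p.min(0).round(),p.max(0).round(),np.median(p,0).round())
E
```

```text
time: 32.42
tool_pos: [479.6, 401.0, 49.6]
tcp_rot: [3.14, -0.001, 1.605]
contact_force: [0.7, 0.3, -2.1]
grip_width: 15.7
[  0   3  43  33 812] [623. 184.  26.] [695. 285.  59.] [660. 223.  34.]
[ 35  54   8  29 193] [514. 181.  34.] [576. 201.  67.] [541. 190.  56.]
[ 25 101  12  21 200] [428. 198.  26.] [471. 217.  84.] [448. 203.  76.]
[  0 130  43   4  84] [402. 185.  29.] [408. 278.  44.] [406. 231.  38.]
```

View pics/mix5.png

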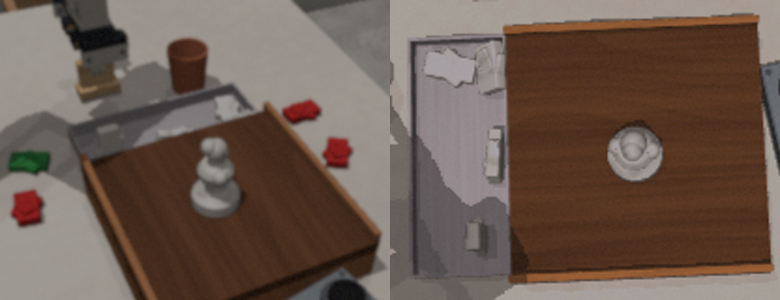

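All four chips are in the pan, but the last one at (475,236) stands on end, with its top about 78 to 84 mm high. There is time, so before putting the scraper down I'll tip it flat with the scraper.

```bash
python3 -m pendant '[{"linear":[0,0,50],"twist":0},{"linear":[0,0,110],"twist":0},{"linear":[0,0,170],"twist":0},{"linear":[-6,-50,170],"twist":0},{"linear":[-12,-100,170],"twist":0},{"linear":[-18,-150,170],"twist":0},{"linear":[-24,-200,170],"twist":0},{"linear":[-30,-234,170],"twist":0},{"linear":[-30,-234,170],"twist":0},{"linear":[-30,-234,170],"twist":0},{"linear":[-30,-234,120],"twist":0},{"linear":[-30,-234,85],"twist":0},{"linear":[-30,-234,68],"twist":0},{"linear":[-30,-234,66],"twist":0},{"linear":[-30,-234,66],"twist":0}]'; python3 -m pendant '[{"linear":[0,8,0],"twist":0},{"linear":[0,16,0],"twist":0},{"linear":[0,23,0],"twist":0},{"linear":[0,30,0],"twist":0},{"linear":[0,37,0],"twist":0},{"linear":[0,44,0],"twist":0},{"linear":[0,44,0],"twist":0},{"linear":[0,44,60],"twist":0},{"linear":[0,44,120],"twist":0},{"linear":[0,44,140],"twist":0}]'
python3 -m pendant '[{"linear":[7,50,0],"twist":0},{"linear":[15,100,0],"twist":0},{"linear":[23,150,0],"twist":0},{"linear":[30,189,0],"twist":0},{"linear":[30,189,0],"twist":0},{"linear":[30,189,-55],"twist":0},{"linear":[30,189,-110],"twist":0},{"linear":[30,189,-160],"twist":0},{"linear":[30,189,-190],"twist":0},{"linear":[30,189,-201],"twist":0},{"linear":[30,189,-205],"twist":0},{"linear":[30,189,-206],"twist":0},{"linear":[30,189,-206],"twist":0},{"linear":[30,189,-206],"twist":0},{"linear":[30,189,-206],"twist":0}]'; python3 - <<'E'
from h import *
W=cloud(cap('top')); c=cap('top'); a=c['frame']; s=cap('side')['frame']
cv2.imwrite('pics/mix6.png',np.hstack([cv2.resize(s[110:310,180:440],(390,300)),cv2.resize(a[150:310,180:388],(390,300),interpolation=cv2.INTER_CUBIC)]))
k=W[165:300,195:238]; m=k[...,2]>26
n,l,st,ce=cv2.connectedComponentsWithStats(m.astype(np.uint8))
for i in range(1,n):
    if st[i,4]>30: p=k[l==i]; print(st[i],p.min(0).round(),p.max(0).round(),np.median(p,0).round())
E
```

```text
time: 34.45
tool_pos: [449.7, 167.5, 115.2]
tcp_rot: [3.141, -0.0, 1.606]
contact_force: [-0.0, -0.8, -1.9]
grip_width: 15.7
time: 35.7
tool_pos: [450.5, 210.9, 258.7]
tcp_rot: [3.135, -0.002, 1.605]
contact_force: [-0.9, 0.3, -2.0]
grip_width: 15.9
time: 37.58
tool_pos: [479.3, 399.9, 49.2]
tcp_rot: [3.141, -0.0, 1.605]
contact_force: [-0.7, -0.4, -0.5]
grip_width: 15.9
[  0   3  43  33 811] [622. 185.  26.] [696. 284.  60.] [660. 225.  34.]
[ 35  54   8  29 193] [514. 182.  34.] [576. 201.  67.] [541. 190.  56.]
[  1 103  29  20 443] [426. 215.  26.] [469. 278.  39.] [448. 246.  31.]
[  0 130  43   4  85] [402. 184.  27.] [408. 278.  43.] [406. 231.  37.]
```

View pics/mix6.png

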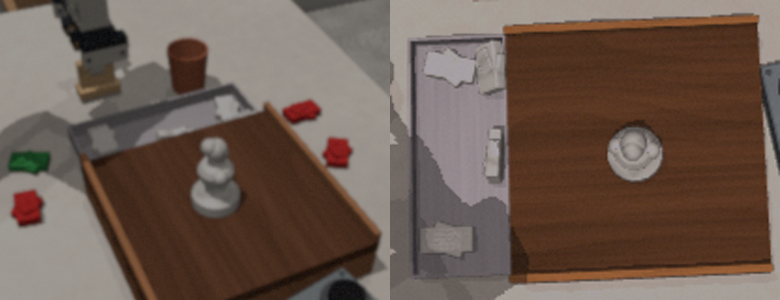

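The chip now lies flat in the pan at (447,240). I lower the last 0.5 mm and let go.

```bash
python3 -m pendant '[{"linear":[0,0,-0.6],"twist":0},{"linear":[0,0,-0.6],"twist":0},{"linear":[0,0,-0.6],"twist":0}]'; python3 -m pendant '[{"linear":[0,0,0],"twist":0},{"linear":[0,0,0],"twist":0},{"linear":[0,0,0],"twist":0},{"linear":[0,0,0],"twist":0},{"linear":[0,0,0],"twist":0},{"linear":[0,0,0],"twist":0},{"linear":[0,0,0],"twist":0},{"linear":[0,0,0],"twist":0},{"linear":[0,0,0],"twist":0},{"linear":[0,0,20],"twist":0},{"linear":[0,0,60],"twist":0},{"linear":[0,0,120],"twist":0},{"linear":[0,0,180],"twist":0},{"linear":[0,0,180],"twist":0},{"linear":[0,0,180],"twist":0},{"linear":[0,0,180],"twist":0}]' 0; python3 - <<'E'
from h import *
W=cloud(cap('wrist')); m=np.hypot(W[...,0]-480,W[...,1]-400)<70
for lo,hi in[(58,90),(12,90)]:
    p=W[m&(W[...,2]>lo)&(W[...,2]<hi)]; print(len(p),cv2.minAreaRect(p[:,:2].astype(np.float32)),np.percentile(p[:,2],[5,50,95]).round(1))
c=cap('top'); T=cloud(c); T0=np.load('top0.npy'); cv2.imwrite('pics/top7.png',c['frame'])
for n,b,lo in[('bust',(290,212,333,252),72),('jar',(455,165,510,215),20),('mallet',(470,225,530,280),20),('pot',(130,165,185,220),20)]:
    f=lambda A:(lambda q:q[q[:,2]>lo].mean(0).round(1))(A[b[1]:b[3],b[0]:b[2]].reshape(-1,3)); print(n,f(T0),f(T))
E
```

```text
time: 38.1
tool_pos: [479.2, 399.7, 48.1]
tcp_rot: [-3.142, -0.0, 1.605]
contact_force: [0.9, 0.3, -1.1]
grip_width: 15.9
time: 40.1
tool_pos: [478.5, 399.3, 226.2]
tcp_rot: [-3.139, 0.002, 1.605]
contact_force: [0.4, 0.0, 0.2]
grip_width: 91.5
1590 ((479.40509033203125, 399.4071350097656), (61.460662841796875, 15.531501770019531), 2.071990489959717) [70.  72.  73.3]
3268 ((479.3584289550781, 399.650146484375), (71.3990707397461, 33.77268981933594), 2.1518659591674805) [21.  41.5 73. ]
bust [535.4  21.1 121.2] [535.4  21.  121. ]
jar [ 632.7 -351.2   71.7] [ 632.7 -351.3   71.7]
mallet [ 490.  -383.8   72.7] [ 489.9 -383.8   72.4]
pot [635.8 365.1  58. ] [635.9 364.9  58.3]
```

View pics/top7.png

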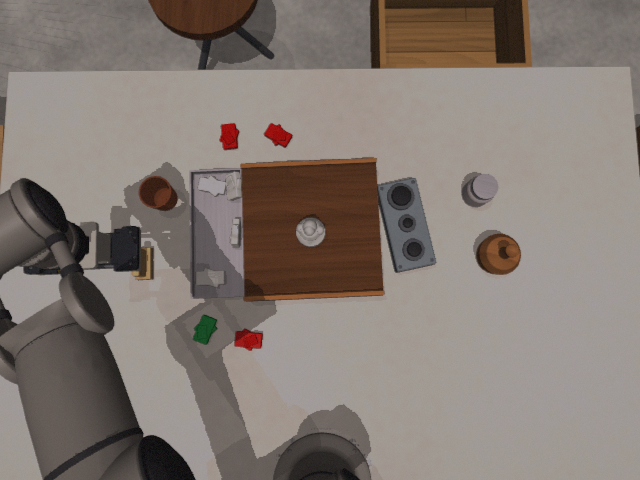

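The final view shows four chips in the pan, at (212,186), (234,186), (236,232) and (210,277). The board holds only the bust, the scraper stands on the bench at (147,263), and the robot touches nothing. I hand it in.

```bash
python3 -c "from plant import bot; print(bot.close_job())"
```

```text
the job is handed in; nothing more can be done
None
```

The job is done and handed in at about 40 s, with no verdict reported. I pressed the keys small, middle, large, and swept all four chips into the pan with the scraper. The scraper now stands upright on the bench, released.

**Last checks**
- **Keys:** each key was pushed to its stop and came back up before the next press. I judged this from the wrist force, which followed the spring and then rose stiffly, since the key joints can't be read directly.
- **Chips:** four chips are in the pan and none are on the board. One first landed on end, so I went back over the pan and tipped it flat with the scraper. The one at the middle of the pan's board side rests on its long edge, about 55 mm high. Another leans in the corner, at most 60 mm high. Both rise above the 38 mm rim, but their footprints are inside the pan.
- **Scraper:** it is upright, with the fin top measured at 72 mm and the foot at 71 x 34 mm, both as specified.
- **Bystanders:** bust, mallet, jar and pot are unmoved to within about 0.3 mm.

**Disagreement:** the key tops met the fingertips at a TCP reading of about 67 mm, not the stated 63 mm. I went by the force for the presses, and took the later heights from the scraper standing on the bench.

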